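Slide the thin cover plate to the edge and lay it on the enclosure

ROBOT

A 6-joint arm with a two-finger parallel gripper is mounted at the origin on the work surface. World frame = base frame: x ahead of the robot, y to its left, z up, the work surface at z = 0. Lengths are in m, angles in rad, forces in N, time in s.
With the tool pointing down it reaches from about 0.3 to 0.825 m from the base axis. Payload 5.4 kg.
Tool frame: the origin (TCP) lies at the very end of the fingers, on their centre line; the grasp point (between the pads) lies 19 mm behind it (env.pinch_z is the z of the grasp point in the tool frame, in m); z points along the fingers, y is the line along which they close (so a half turn about z gives the same grasp; the last joint's range is limited). The gripper opens to 92 mm and grips with 3 to 60 N. Pads are 20 mm wide; open, the fingers measure 128 mm over their backs; the gripper's body (75 mm by 189 mm) begins 69 mm behind the grasp point.
Start: joints at [1.006, 0.158, 1.597, -0, 1.386, -0.21], TCP at [0.2, 0.539, 0.215] pointing down, gripper open.
Joint ranges: [-2.91, 2.91], [-0.94, 2.29], [0.18, 2.7], [-1.29, 4.43], [0.17, 2.64], [-3, 3]. Speed limits (rad/s): [2.57, 2.57, 3.14, 3.14, 3.14, 3.14].

INTERFACE

Orientations are given as [roll, pitch, yaw] about the fixed x, y, z axes, in that order (R = Rz(yaw) Ry(pitch) Rx(roll)).
In Python, from workcell import env, optics gives the robot as it stands.
- The arm moves only by the tool jog_arm, never from a script. Its argument "motion" is a list of rows, each an object with "turn": the turn, a rotation vector about the tool's x, y, z in units of 6 degrees (1.0 is 6 degrees), a list of three; "dp": the shift along the tool's x, y, z in units of 30 mm (1.0 is 30 mm), a list of three; "claw": the opening, from 0 (shut) to 1 (fully open). A call has 1 to 8 rows; each row shifts and turns the commanded pose from where the row before left it, along the tool's axes as they then stand; what a row does not reach is not made up. A row lasts 1/8 s, in which the tool goes at most 62.5 mm and 10.7 degrees, less where a joint would pass 70% of its speed; a pose out of reach is approached as far as the arm can. A call is refused whole if a number of a shift passes 1 or a number of a turn 1, either way. A call with a gripper value outside its range is refused whole. The fingers move at their own pace and stop on an object; "grip_force" is the grip in N (left out, the last holds). Time passes only in rows, so rows that do not move let the fingers close. It gives the time, the measured TCP pose, the force, the opening and the grip force at its end, in the units of the state.
- env.sense(): the state, without advancing time (a new reading comes with each control period).
- optics.snapshot(name): name is "side" or "top"; returns a dict with "image" (420x560x3 uint8, red, green, blue), "depth" (420x560 float32, m along the optical axis (not along the pixel's ray), 0 where there is no reading), "mtx" (3x3 intrinsics, pixels), "world_from_camera" (4x4, takes a point from camera to world coordinates). Camera axes: x right, y up, looking along -z (the intrinsics and any distortion apply to the point x, -y, -z); pixel columns grow to the right and rows downward; lengths in m; the calibration is good to about 2 mm. A picture is of the moment at which its call begins.
- env.finish_job(): hands the job in; it is judged then, once.
The state is a dict: "t": time; "joints": joint angles; "qvel": joint speeds; "joint_efforts": joint torques, N m; "ee_pos": TCP position; "orientation": TCP orientation; "contact_force": force on the tool from outside, world axes, zero at the start; "torque": the same for the moment, N m; "width": finger opening in m; "finger_force": force on a finger pad.
Only numpy, scipy, OpenCV 4.12 (cv2) and the standard library are available. Lean on these libraries where they do the work, as an engineer would, in place of code of your own. Each camera call takes 0.05 s, during which the arm holds its last target. There are 200 camera calls.

TASK

Two thin aluminium plates lie flat on the oak riser, with no room for fingertips beneath them. Slide the longer one straight towards the robot until its near end sticks out about 45 mm over the riser's front edge, still resting on the riser, then grip it by that end, lift it, and lay it gently on the open top of the small aluminium enclosure as its cover: centred, lying flat and lined up lengthwise. Leave the shorter plate where it lies.

Things in the scene. Friction and masses are not known exactly. Their poses are not given: they have to be found in the camera images.
- cover: the longer thin aluminium plate, 130 x 60 x 3 mm, about 75 g, loose, flat on the riser, four small dark screw holes at its corners. Origin: centre of its underside; x along its length, y along its width, z up. Its -x end is the near one; x is within 9 degrees of the riser's x. Pressed from above with closed fingertips (5 to 15 N) it slides with them over the waxed wood (friction about 0.35).
- short_plate: the shorter thin aluminium plate, 80 x 60 x 3 mm, loose, flat on the riser beside the cover, centres at least 130 mm apart; either may be the left one. Origin at the centre of its underside, x along its 80 mm length. To be left alone.
- riser: fixed dark oak riser block on the desk, 240 mm deep (its x), 360 mm wide (its y), 60 mm high. Origin at the centre of its underside; z up. Its front edge, the one facing the robot, is at x = -120 mm in its frame; its flat top at z = 60 mm. The front of the riser is free air down to the desk. A lamp socket (to 108 mm above the desk), a capacitor can, a shaft coupler and a binding post stand along its back edge (its x over 80 mm). It stands either to the robot's right or left.
- enclosure: fixed small aluminium enclosure with open top, 116 mm long (its x), 46 mm wide (its y), 50 mm high, walls 4 mm. Origin at the centre of its underside; z up; the rim that carries the cover is at z = 50 mm. So the cover overhangs it by 7 mm at each end and each side when centred. It stands on the other side from the riser, its length pointing roughly away from the robot.
Mind the look-alikes: they are no part of the job. Leave any orange or red look-alike of the enclosure alone.

How it is judged:
On the way, in this order (a step that is already met when the one before it is completed fails the run):
1. the cover plate lies flat on the riser with its near end sticking out more than 25 mm past the front edge (x of cover in the frame of riser below -0.081 m and z of cover in the frame of riser between 0.057 and 0.063 m and angle between cover's own z axis and vertical below 0.06 rad), for 0.2 s.
2. the cover plate is held in the fingers by its near end, clear of the riser (contact force between the fingers and cover above 1 N and x of the grasp point in the frame of cover below -0.02 m and z of cover in the frame of riser above 0.07 m and contact force between cover and riser below 0.1 N), for 0.2 s.
At the end, for the whole second after the job is handed in: The longer plate lies flat (3.4 degrees) and at rest on the enclosure rim (underside 50 mm above the desk, within 3 mm), centred within 15 mm, its length within 0.2 rad of the enclosure length; the shorter plate is within 20 mm of where it was (horizontal distance between cover and enclosure below 0.015 m and angle between the x axis of cover and the x axis of enclosure, either way round below 0.2 rad and z of cover in the frame of enclosure between 0.047 and 0.053 m and angle between cover's own z axis and vertical below 0.06 rad and linear speed of cover below 0.02 m/s and distance of short_plate from where it was at the start of the episode below 0.02 m); the robot touches nothing.
It fails at once if the shorter plate is moved by more than 20 mm (distance of short_plate from where it was at the start of the episode above 0.02 m).
It fails at once if the cover is let go over the enclosure from more than 25 mm above its rim (horizontal distance between cover and enclosure below 0.08 m and z of cover in the frame of enclosure above 0.075 m and contact force between the fingers and cover below 0.1 N).
It also fails if it takes over 48 s, if anything falls off the work surface, if the arm or the gripper's body presses on something with over 40 N, if the wrist force passes 120 N, or if a joint passes its speed limit or range.

## Working session

There is one attempt and no reset: what is moved stays moved. The work goes in short steps, Python scripts to look and compute and a tool call to move; the robot and the scene stay as the last step left them, time stands still between calls to the robot, and variables do not carry over. Pictures are saved under pics/ and viewed, at most 10 in all, crops included, and the job is handed in when it is done.

Besides the shell and the picture viewer there is one more tool, called after "Call:" as name(argument=value, ...), one argument or row to a line, values as JSON. jog_arm: Moves the arm, as the interface text tells. Its arguments: {"type":"object","properties":{"motion":{"type":"array","items":{"type":"object","properties":{"turn":{"type":"array","items":{"type":"number"}},"dp":{"type":"array","items":{"type":"number"}},"claw":{"type":"number"}}}},"grip_force":{"type":"number"}},"required":["motion"]}

```bash
mkdir -p pics; ls
python3 - <<'E'
from workcell import env, optics
import cv2, numpy as np
for n in("top","side"):
    s=optics.snapshot(n); cv2.imwrite(f"pics/{n}0.png",s["image"][:,:,::-1]); np.savez(f"{n}0.npz",**s)
    print(n,s["mtx"].tolist(),np.round(s["world_from_camera"],3).tolist(),(s["depth"]>0).mean())
print(env.sense(), env.pinch_z)
E
```

```text
pics
top [[509.3967018730091, 0.0, 280.9534337140512], [0.0, 509.3967018730091, 205.15008083790698], [0.0, 0.0, 1.0]] [[0.019, 0.992, -0.124, 0.455], [-1.0, 0.018, -0.01, -0.056], [-0.008, 0.124, 0.992, 1.183], [0.0, 0.0, 0.0, 1.0]] 0.996062925170068
side [[474.3969024851783, 0.0, 285.5244823263874], [0.0, 474.3969024851783, 209.7974125678436], [0.0, 0.0, 1.0]] [[0.882, 0.329, -0.338, 0.253], [-0.471, 0.63, -0.617, -0.699], [0.01, 0.704, 0.71, 0.838], [0.0, 0.0, 0.0, 1.0]] 0.9960714285714286
{'t': 0.1, 'joints': array([ 1.00591663e+00,  1.58973465e-01,  1.59808490e+00, -3.16392287e-06,
        1.38621989e+00, -2.10113717e-01]), 'qvel': array([ 0.00101999, -0.0026323 , -0.0019739 , -0.00040765,  0.00032622,
        0.00069709]), 'joint_efforts': array([ 4.29742413e-04, -3.86509573e+01, -3.22958493e+01,  7.02385884e-02,
        3.39628011e-02, -4.18932515e-06]), 'ee_pos': array([0.1994582 , 0.53869665, 0.21373517]), 'orientation': array([-3.13994347e+00, -3.48526790e-04,  2.78682697e+00]), 'contact_force': array([-0.35071939, -0.32578829, -0.18810308]), 'torque': array([ 0.02578564, -0.0082673 , -0.01941247]), 'finger_force': 0.0, 'width': 0.09162867876782031} -0.0187
```

View pics/top0.png

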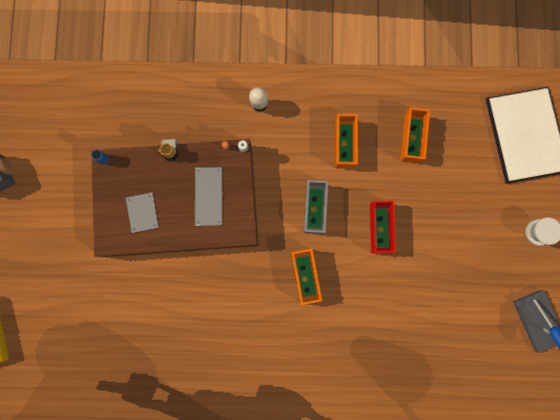

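View pics/side0.png

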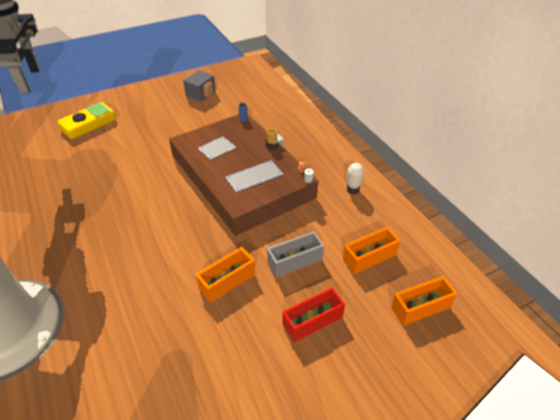

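The top view shows the riser at px (93–256, 142–255). On it are a long plate at (208,197) with corner holes and a short plate at (142,212). Open boxes:
- grey: (316,207)
- orange: (346,140), (415,134), (306,277)
- red: (382,227)

The grey one fits the enclosure because it is bare aluminium. The long plate is the cover.

```bash
cat > h.py <<'E'
import cv2, numpy as np
def load(n): return dict(np.load(n))
def ray(s,uv):
    K=s["mtx"];T=s["world_from_camera"];u,v=np.asarray(uv,float).T
    d=np.stack([(u-K[0,2])/K[0,0],-(v-K[1,2])/K[1,1],-np.ones_like(u)],-1)@T[:3,:3].T
    return T[:3,3],d
def plane(s,uv,z):
    o,d=ray(s,np.atleast_2d(uv)); return o+d*((z-o[2])/d[:,2])[:,None]
def tri(s1,p1,s2,p2):
    o1,d1=ray(s1,np.atleast_2d(p1));o2,d2=ray(s2,np.atleast_2d(p2));d1=d1[0];d2=d2[0]
    a=np.linalg.lstsq(np.c_[d1,-d2],o2-o1,rcond=None)[0]
    A=o1+a[0]*d1;B=o2+a[1]*d2; return (A+B)/2,np.linalg.norm(A-B)
def depthpt(s,m):
    v,u=np.nonzero(m&(s["depth"]>0)); o,d=ray(s,np.c_[u,v]); return o+d*s["depth"][v,u][:,None]
def gray(s,box,lo=90):
    h=cv2.cvtColor(s["image"],cv2.COLOR_RGB2HSV); m=((h[...,1]<70)&(h[...,2]>lo)).astype(np.uint8)
    k=np.zeros_like(m);x0,y0,x1,y1=box;k[y0:y1,x0:x1]=m[y0:y1,x0:x1]
    k=cv2.morphologyEx(k,cv2.MORPH_CLOSE,np.ones((3,3)))
    c=max(cv2.findContours(k,cv2.RETR_EXTERNAL,cv2.CHAIN_APPROX_NONE)[0],key=cv2.contourArea)
    f=np.zeros_like(m);cv2.drawContours(f,[c],-1,1,-1); return f>0,c
def rect(s,c,z):
    p=plane(s,c[:,0],z)[:,:2]; r=cv2.minAreaRect((p*1000).astype(np.float32))
    b=cv2.boxPoints(r); e=[b[1]-b[0],b[2]-b[1]]; e=max(e,key=np.linalg.norm)
    if e[0]<0:e=-e
    return np.round(r[0],1),np.round(r[1],1),round(float(np.arctan2(e[1],e[0])),3)
E
python3 - <<'E'
from h import *
t=load("top0.npz");s=load("side0.npz")
B={"cover":((185,155,230,235),(222,158,288,193),.063),"short":((120,185,165,240),(193,134,240,162),.063),"encl":((296,172,333,240),(262,230,330,276),.05)}
for k,(bt,bs,z) in B.items():
    mt,ct=gray(t,bt);ms,cs=gray(s,bs)
    print(k,"top",rect(t,ct,z),"side",rect(s,cs,z),"depth z",np.round(np.median(depthpt(t,mt)[:,2]),4),np.round(np.percentile(depthpt(t,mt)[:,2],97),4))
    mm=lambda c:(lambda m:(m["m10"]/m["m00"],m["m01"]/m["m00"]))(cv2.moments(c))
    print("  tri",tri(t,mm(ct),s,mm(cs)))
# riser outline: depth-based
o,d=ray(t,np.stack(np.meshgrid(np.arange(560),np.arange(420)),-1).reshape(-1,2)); P=(o+d*t["depth"].reshape(-1,1)).reshape(420,560,3)
m=((P[...,2]>.05)&(P[...,2]<.075)).astype(np.uint8); m[:,:80]=0;m[:,270:]=0
m=cv2.morphologyEx(m,cv2.MORPH_OPEN,np.ones((5,5)))
c=max(cv2.findContours(m,0,1)[0],key=cv2.contourArea)
q=plane(t,c[:,0],.06)[:,:2]; r=cv2.minAreaRect((q*1000).astype(np.float32)); print("riser",r,np.round(cv2.boxPoints(r),1).tolist(),np.median(P[230:245,200:240,2]))
im=t["image"][:,:,::-1]
cv2.imwrite("pics/c1.png",cv2.resize(im[130:300,85:345],None,fx=3,fy=3,interpolation=cv2.INTER_CUBIC))
E
```

```text
cover top (array([612.9, 117.5]), array([131.2,  59.9]), 0.04) side (array([609.5, 116.3]), array([132.6,  65. ]), 0.037) depth z 0.0638 0.0678
  tri (array([0.61142479, 0.11970679, 0.05852848]), np.float64(0.003187983834924421))
short top (array([573.8, 264.4]), array([81. , 61.2]), 0.217) side (array([570. , 262.3]), array([84.4, 65.8]), 0.214) depth z 0.0638 0.0678
  tri (array([0.57227528, 0.2659638 , 0.05918077]), np.float64(0.003073173521977401))
encl top (array([ 595.5, -122.3]), array([ 47.1, 116.1]), -0.045) side (array([ 585.9, -139.2]), array([ 78.2, 129.1]), -0.048) depth z 0.0148 0.053
  tri (array([ 0.59607567, -0.12314195,  0.02505189]), np.float64(0.004152640787452063))
riser ((609.1488037109375, 198.59982299804688), (240.5616455078125, 360.17889404296875), 5.264708995819092) [[472.8999938964844, 366.8999938964844], [505.8999938964844, 8.199999809265137], [745.4000244140625, 30.299999237060547], [712.4000244140625, 389.0]] 0.06078562127242981
```

View pics/c1.png

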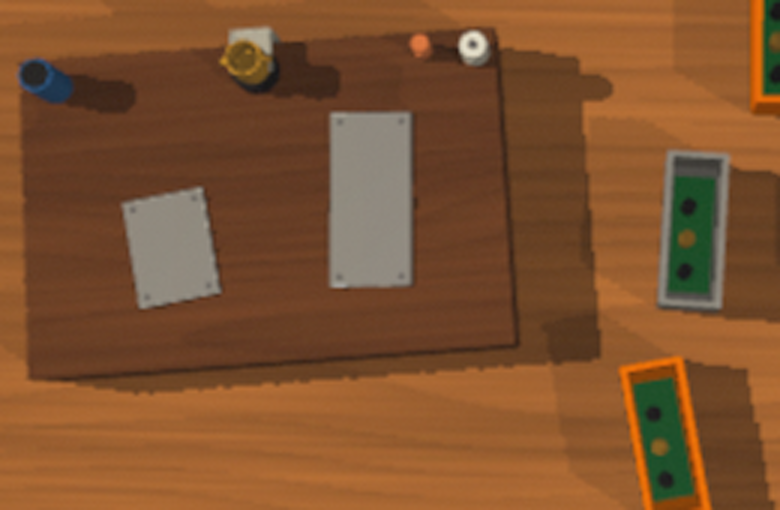

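The crop shows the long plate, with four dark corner holes, at crop (370,200), and the grey box at (693,230). Both match the description. The cover is at (0.612, 0.117) with yaw 0.04, the riser yaw is 0.092, and the enclosure is at (0.595, -0.122) with yaw -0.045. I'll move above the cover with the fingers closed.

Call:
jog_arm(
  motion=[
    {"turn": [0,0,-0.94],"dp": [-0.83,-0.58,0],"claw": 0},
    {"turn": [0,0,-0.94],"dp": [-0.83,-0.58,0],"claw": 0},
    {"turn": [0,0,-0.94],"dp": [-0.83,-0.58,0],"claw": 0},
    {"turn": [0,0,-0.94],"dp": [-0.83,-0.58,0],"claw": 0},
    {"dp": [-0.91,-0.97,0],"claw": 0},
    {"dp": [-0.91,-0.97,0],"claw": 0},
    {"dp": [-0.91,-0.97,0],"claw": 0},
    {"dp": [-0.91,-0.97,0],"claw": 0},
  ],
)

```text
invalid input at $.motion[4]: expected keys turn, dp, claw
```

Call:
jog_arm(
  motion=[
    {"dp": [-0.91,-0.97,0],"claw": 0},
    {"dp": [-0.91,-0.97,0],"claw": 0},
    {"dp": [-0.91,-0.97,0],"claw": 0},
    {"dp": [-0.91,-0.97,0],"claw": 0},
    {"dp": [-0.91,-0.97,0.5],"claw": 0},
    {"dp": [-0.91,-0.97,0.5],"claw": 0},
    {"dp": [-0.91,-0.97,0.5],"claw": 0},
    {"dp": [-0.91,-0.97,0.5],"claw": 0},
  ],
)

```text
invalid input at $.motion[0]: expected keys turn, dp, claw
```

Call:
jog_arm(
  motion=[
    {"dp": [0,0,0],"claw": 0},
    {"dp": [0,0,0],"claw": 0},
  ],
)

```text
invalid input at $.motion[0]: expected keys turn, dp, claw
```

Call:
jog_arm(
  motion=[
    {"turn": [0,0,-0.94],"dp": [-0.83,-0.58,0],"claw": 0},
    {"turn": [0,0,-0.94],"dp": [-0.83,-0.58,0],"claw": 0},
    {"turn": [0,0,-0.94],"dp": [-0.83,-0.58,0],"claw": 0},
    {"turn": [0,0,-0.94],"dp": [-0.83,-0.58,0],"claw": 0},
    {"turn": [0,0,0],"dp": [-0.91,-0.97,0],"claw": 0},
    {"turn": [0,0,0],"dp": [-0.91,-0.97,0],"claw": 0},
    {"turn": [0,0,0],"dp": [-0.91,-0.97,0],"claw": 0},
    {"turn": [0,0,0],"dp": [-0.91,-0.97,0],"claw": 0},
  ],
)

```text
t: 1.1
ee_pos: [0.3966, 0.3379, 0.2142]
orientation: [-3.141, -0.001, -3.103]
contact_force: [0.5, -0.0, 0.7]
width: 0.014
finger_force: 0.0
```

Call:
jog_arm(
  motion=[
    {"turn": [0,0,0],"dp": [-0.91,-0.97,0],"claw": 0},
    {"turn": [0,0,0],"dp": [-0.91,-0.97,0],"claw": 0},
    {"turn": [0,0,0],"dp": [-0.91,-0.97,0],"claw": 0},
    {"turn": [0,0,0],"dp": [-0.91,-0.97,0],"claw": 0},
    {"turn": [0,0,0],"dp": [-0.91,-0.97,0.5],"claw": 0},
    {"turn": [0,0,0],"dp": [-0.91,-0.97,0.5],"claw": 0},
    {"turn": [0,0,0],"dp": [-0.91,-0.97,0.5],"claw": 0},
    {"turn": [0,0,0],"dp": [-0.91,-0.97,0.5],"claw": 0},
  ],
)

```text
t: 2.1
ee_pos: [0.6239, 0.1139, 0.1535]
orientation: [3.141, -0.001, -3.103]
contact_force: [-0.7, 0.5, -0.1]
width: 0.0003
finger_force: 0.0
```

Call:
jog_arm(
  motion=[
    {"turn": [0,0,0],"dp": [0,0,0],"claw": 0},
    {"turn": [0,0,0],"dp": [0,0,0],"claw": 0},
  ],
)

```text
t: 2.35
ee_pos: [0.6229, 0.1154, 0.1544]
orientation: [3.141, -0.001, -3.103]
contact_force: [1.0, -0.4, 0.6]
width: 0.0005
finger_force: 0.0
```

Call:
jog_arm(
  motion=[
    {"turn": [0,0,0],"dp": [-0.3,0.09,0.7],"claw": 0},
    {"turn": [0,0,0],"dp": [0,0,0.8],"claw": 0},
    {"turn": [0,0,0],"dp": [0,0,0.8],"claw": 0},
    {"turn": [0,0,0],"dp": [0,0,0.4],"claw": 0},
    {"turn": [0,0,0],"dp": [0,0,0.1],"claw": 0},
    {"turn": [0,0,0],"dp": [0,0,0.1],"claw": 0},
    {"turn": [0,0,0],"dp": [0,0,0],"claw": 0},
  ],
)

```text
t: 3.22
ee_pos: [0.6327, 0.1181, 0.0684]
orientation: [-3.142, 0.001, -3.103]
contact_force: [-1.6, 0.2, 0.3]
width: 0.0005
finger_force: 0.0
```

Call:
jog_arm(
  motion=[
    {"turn": [0,0,0],"dp": [0,0,0.1],"claw": 0},
    {"turn": [0,0,0],"dp": [0,0,0.07],"claw": 0},
    {"turn": [0,0,0],"dp": [0,0,0.03],"claw": 0},
    {"turn": [0,0,0],"dp": [0,0,0],"claw": 0},
  ],
)

```text
t: 3.72
ee_pos: [0.633, 0.1179, 0.0634]
orientation: [-3.141, 0.001, -3.103]
contact_force: [-3.5, -0.2, 7.2]
width: 0.0002
finger_force: 4.0
```

Call:
jog_arm(
  motion=[
    {"turn": [0,0,0],"dp": [0.0,0,0.015],"claw": 0},
    {"turn": [0,0,0],"dp": [0.1,-0.005,0],"claw": 0},
    {"turn": [0,0,0],"dp": [0.2,-0.01,0],"claw": 0},
    {"turn": [0,0,0],"dp": [0.25,-0.013,0],"claw": 0},
    {"turn": [0,0,0],"dp": [0.25,-0.013,0],"claw": 0},
    {"turn": [0,0,0],"dp": [0.25,-0.013,0],"claw": 0},
    {"turn": [0,0,0],"dp": [0.25,-0.013,0],"claw": 0},
    {"turn": [0,0,0],"dp": [0.2,-0.013,0],"claw": 0},
  ],
)

```text
t: 4.72
ee_pos: [0.5897, 0.1137, 0.0634]
orientation: [-3.141, 0.006, -3.103]
contact_force: [1.9, 0.3, 6.5]
width: 0.0005
finger_force: 2.9
```

```bash
cat > look.py <<'E'
import sys
from workcell import env, optics
from h import *
tag=sys.argv[1]
for n in ("top","side"):
    s=optics.snapshot(n); np.savez(f"{n}{tag}.npz",**s); cv2.imwrite(f"pics/{n}{tag}.png",s["image"][:,:,::-1])
e=env.sense(); print(e["t"],e["ee_pos"],e["orientation"],e["contact_force"],e["width"])
E
python3 look.py 1; python3 -c "
from h import *
a=load('top1.npz')['image'][130:300,85:345,::-1];b=load('side1.npz')['image'][100:270,150:410,::-1]
cv2.imwrite('pics/c2.png',cv2.resize(np.vstack([a,b]),None,fx=1.75,fy=1.75))"
```

```text
4.825 [0.58915284 0.11371768 0.06339819] [-3.1413099   0.00465853 -3.10271459] [-0.50136869 -0.41481901  7.05555213] 0.0006492828909331871
```

View pics/c2.png

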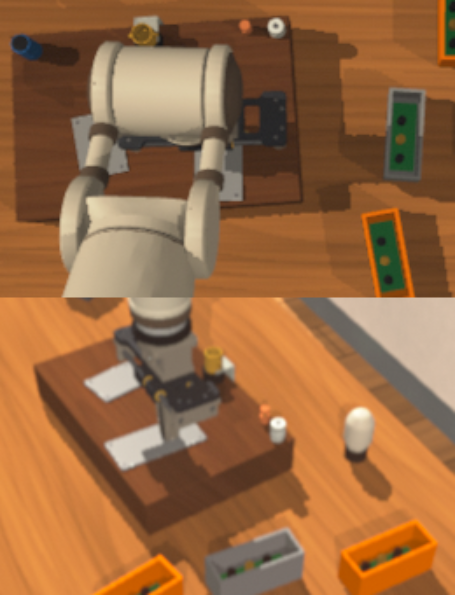

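The pictures show the plate moving with the fingertips: its near corner is now at top px (224,244). The short plate hasn't moved. I'll keep sliding.

Call:
jog_arm(
  motion=[
    {"turn": [0,0,0],"dp": [0.15,-0.01,0.003],"claw": 0},
    {"turn": [0,0,0],"dp": [0.25,-0.013,0],"claw": 0},
    {"turn": [0,0,0],"dp": [0.25,-0.013,0],"claw": 0},
    {"turn": [0,0,0],"dp": [0.25,-0.013,0],"claw": 0},
    {"turn": [0,0,0],"dp": [0.25,-0.013,0],"claw": 0},
    {"turn": [0,0,0],"dp": [0.25,-0.013,0],"claw": 0},
    {"turn": [0,0,0],"dp": [0.2,-0.01,0],"claw": 0},
    {"turn": [0,0,0],"dp": [0.1,-0.005,0],"claw": 0},
  ],
)

```text
t: 5.82
ee_pos: [0.5391, 0.109, 0.0634]
orientation: [-3.141, 0.006, -3.103]
contact_force: [2.2, 1.2, 6.4]
width: 0.0008
finger_force: 3.2
```

Call:
jog_arm(
  motion=[
    {"turn": [0,0,0],"dp": [0,0,-0.1],"claw": 0},
    {"turn": [0,0,0],"dp": [0,0,-0.8],"claw": 0},
    {"turn": [0,0,0],"dp": [0,0,-1],"claw": 0},
    {"turn": [0,0,0],"dp": [0.5,0,-1],"claw": 0.4},
    {"turn": [0,0,0],"dp": [1,0,0],"claw": 1},
    {"turn": [0,0,0],"dp": [1,0,0],"claw": 1},
    {"turn": [0,0,0],"dp": [0,0,0],"claw": 1},
  ],
)

```text
t: 6.7
ee_pos: [0.46, 0.1064, 0.1475]
orientation: [3.141, -0.002, -3.103]
contact_force: [-0.1, -1.3, 0.3]
width: 0.0384
finger_force: 0.0
```

```bash
python3 look.py 2; python3 -c "
from h import *
a=load('top2.npz')['image'][130:300,85:345,::-1];b=load('side2.npz')['image'][100:270,150:410,::-1]
cv2.imwrite('pics/c3.png',cv2.resize(np.vstack([a,b]),None,fx=1.75,fy=1.75))
s=load('side2.npz');m,c=gray(s,(200,140,292,235));print(rect(s,c,.063), cv2.approxPolyDP(c,4,True)[:,0].tolist())"
```

```text
6.8 [0.46211389 0.10615663 0.14818778] [-3.14149311e+00  6.76309801e-04 -3.10277976e+00] [-0.02197599  0.34949955 -0.11678111] 0.04644885939563584
(array([517.6, 106.9]), array([128.5,  68.1]), 0.004) [[249, 186], [240, 174], [203, 185], [200, 205]]
```

View pics/c3.png

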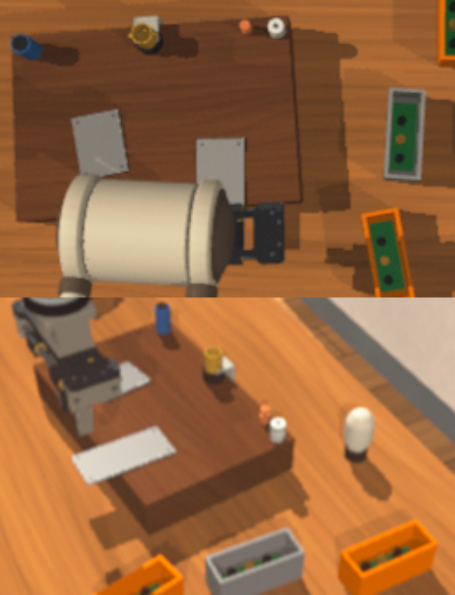

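The pictures show the plate overhanging the front edge, spanning side px (191–250, 174–206), and the short plate unmoved. My mask box clipped the plate, so I'll re-measure.

```bash
python3 -c "
from h import *
s=load('side2.npz');m,c=gray(s,(185,172,262,215));print(rect(s,c,.063), cv2.approxPolyDP(c,4,True)[:,0].tolist())
t=load('top2.npz');m,c=gray(t,(190,200,230,235),120);a=cv2.approxPolyDP(c,3,True)[:,0];print(a.tolist(),np.round(plane(t,a,.063),4).tolist())"
```

```text
(array([516.3, 108.2]), array([131. ,  68.2]), 0.047) [[249, 186], [236, 174], [191, 192], [201, 206]]
[[197, 210], [197, 234], [223, 234], [224, 209]] [[0.5805, 0.1417, 0.063], [0.5273, 0.1396, 0.063], [0.5283, 0.0823, 0.063], [0.5838, 0.0819, 0.063]]
```

Call:
jog_arm(
  motion=[
    {"turn": [0,0,0],"dp": [-0.57,0,0],"claw": 1},
    {"turn": [0,0,0],"dp": [0,0,0.2],"claw": 1},
    {"turn": [0,0,0],"dp": [0,0,0.3],"claw": 1},
    {"turn": [0,0,0],"dp": [0,0,0.5],"claw": 1},
    {"turn": [0,0,0],"dp": [0,0,0.5],"claw": 1},
    {"turn": [0,0,0],"dp": [0,0,0],"claw": 1},
  ],
)

```text
t: 7.55
ee_pos: [0.477, 0.1069, 0.1011]
orientation: [3.141, -0.004, -3.103]
contact_force: [0.5, -0.2, -0.1]
width: 0.092
finger_force: 0.0
```

Call:
jog_arm(
  motion=[
    {"turn": [0,0,0],"dp": [-0.05,0,0.5],"claw": 1},
    {"turn": [0,0,0],"dp": [0,0,0.5],"claw": 1},
    {"turn": [0,0,0],"dp": [0,0,0.5],"claw": 1},
    {"turn": [0,0,0],"dp": [0,0,0.4],"claw": 1},
    {"turn": [0,0,0],"dp": [0,0,0],"claw": 1},
    {"turn": [0,0,0],"dp": [0,0,0],"claw": 1},
  ],
)

```text
t: 8.3
ee_pos: [0.4805, 0.107, 0.0464]
orientation: [-3.142, 0.001, -3.103]
contact_force: [-0.2, -0.2, 0.2]
width: 0.092
finger_force: 0.0
```

Call:
jog_arm(
  motion=[
    {"turn": [0,0,0],"dp": [0,0,0.12],"claw": 0.72},
    {"turn": [0,0,0],"dp": [0,0,0],"claw": 0.68},
    {"turn": [0,0,0],"dp": [0,0,0],"claw": 0.64},
    {"turn": [0,0,0],"dp": [0,0,0],"claw": 0.5},
    {"turn": [0,0,0],"dp": [0,0,0],"claw": 0.3},
    {"turn": [0,0,0],"dp": [0,0,0],"claw": 0.3},
    {"turn": [0,0,0],"dp": [0,0,0],"claw": 0.3},
    {"turn": [0,0,0],"dp": [0,0,0],"claw": 0.3},
  ],
  grip_force=45,
)

```text
t: 9.3
ee_pos: [0.4803, 0.107, 0.0425]
orientation: [3.142, 0.0, -3.103]
contact_force: [-1.4, 0.1, 1.2]
width: 0.0583
finger_force: 45.0
```

Gripped, with a width of 58 mm. Now a gentle lift.

Call:
jog_arm(
  motion=[
    {"turn": [0,0,0],"dp": [0,0,-0.1],"claw": 0.3},
    {"turn": [0,0,0],"dp": [0,0,-0.2],"claw": 0.3},
    {"turn": [0,0,0],"dp": [0,0,-0.3],"claw": 0.3},
    {"turn": [0,0,0],"dp": [0,0,-0.4],"claw": 0.3},
    {"turn": [0,0,0],"dp": [0,0,-0.4],"claw": 0.3},
    {"turn": [0,0,0],"dp": [0,0,-0.3],"claw": 0.3},
    {"turn": [0,0,0],"dp": [0,0,-0.2],"claw": 0.3},
    {"turn": [0,0,0],"dp": [0,0,0],"claw": 0.3},
  ],
)

```text
t: 10.3
ee_pos: [0.4805, 0.1069, 0.0999]
orientation: [-3.142, 0.001, -3.103]
contact_force: [-0.0, -0.4, -1.1]
width: 0.0584
finger_force: 45.0
```

```bash
python3 look.py 3; python3 -c "
from h import *
a=load('top3.npz')['image'][130:300,85:345,::-1];b=load('side3.npz')['image'][100:270,150:410,::-1]
cv2.imwrite('pics/c4.png',cv2.resize(np.vstack([a,b]),None,fx=1.75,fy=1.75))"
```

```text
10.4 [0.47988774 0.10695811 0.09914545] [ 3.14154211e+00 -6.02931835e-04 -3.10264305e+00] [-0.07885344  0.19830277 -0.73768236] 0.057843525491340114
```

View pics/c4.png

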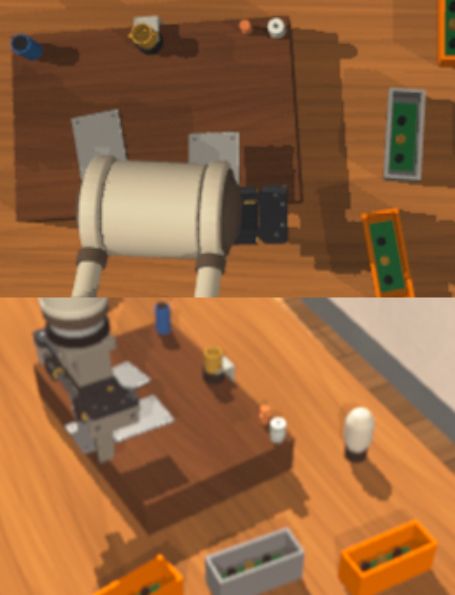

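The pictures show the plate lifted off the riser, far end at top crop px (190–240, 133), with its shadow on the riser. Next I'll check its tilt and where it sits in the grip.

```bash
cat > tilt.py <<'E'
import sys
from h import *
t=load(f'top{sys.argv[1]}.npz'); b=tuple(map(int,sys.argv[2].split(',')))
m,c=gray(t,b,120)
m2=cv2.erode(m.astype(np.uint8),np.ones((3,3)))>0
P=depthpt(t,m2);A=np.c_[P[:,:2]-P[:,:2].mean(0),np.ones(len(P))]
k=np.linalg.lstsq(A,P[:,2],rcond=None)[0];z=k[2];print("slope x,y, z",k,len(P))
a=cv2.approxPolyDP(c,3,True)[:,0];print(a.tolist(),np.round(plane(t,a,z),4).tolist())
E
python3 tilt.py 3 185,195,232,224
```

```text
slope x,y, z [-1.76939212 -0.77663566  0.12614896] 434
[[221, 206], [193, 207], [193, 223], [221, 223]] [[0.5827, 0.0806, 0.1261], [0.5796, 0.1392, 0.1261], [0.546, 0.1379, 0.1261], [0.547, 0.0794, 0.1261]]
```

```bash
python3 tilt.py 3 185,195,232,218
```

```text
slope x,y, z [-0.03090418  0.00651788  0.12046354] 272
[[221, 206], [193, 207], [193, 217], [221, 217]] [[0.5834, 0.0813, 0.1205], [0.5802, 0.1403, 0.1205], [0.5591, 0.1394, 0.1205], [0.5602, 0.0806, 0.1205]]
```

Call:
jog_arm(
  motion=[
    {"turn": [0,0,0.05],"dp": [-0.05,-0.2,0],"claw": 0.3},
    {"turn": [0,0,0.1],"dp": [-0.1,-0.4,0],"claw": 0.3},
    {"turn": [0,0,0.1],"dp": [-0.15,-0.55,0],"claw": 0.3},
    {"turn": [0,0,0.1],"dp": [-0.15,-0.55,0],"claw": 0.3},
    {"turn": [0,0,0.1],"dp": [-0.15,-0.55,0],"claw": 0.3},
    {"turn": [0,0,0.1],"dp": [-0.15,-0.55,0],"claw": 0.3},
    {"turn": [0,0,0.1],"dp": [-0.15,-0.55,0],"claw": 0.3},
    {"turn": [0,0,0.1],"dp": [-0.15,-0.55,0],"claw": 0.3},
  ],
)

```text
t: 11.4
ee_pos: [0.5123, -0.0111, 0.0995]
orientation: [3.142, 0.0, 3.101]
contact_force: [-0.4, -0.3, -0.3]
width: 0.0581
finger_force: 45.0
```

Call:
jog_arm(
  motion=[
    {"turn": [0,0,0.08],"dp": [-0.2,-0.55,0],"claw": 0.3},
    {"turn": [0,0,0],"dp": [-0.2,-0.55,0],"claw": 0.3},
    {"turn": [0,0,0],"dp": [-0.2,-0.55,0],"claw": 0.3},
    {"turn": [0,0,0],"dp": [-0.2,-0.55,0],"claw": 0.3},
    {"turn": [0,0,0],"dp": [-0.2,-0.55,0],"claw": 0.3},
    {"turn": [0,0,0],"dp": [-0.2,-0.45,0],"claw": 0.3},
    {"turn": [0,0,0],"dp": [-0.1,-0.3,0],"claw": 0.3},
    {"turn": [0,0,0],"dp": [-0.05,-0.15,0],"claw": 0.3},
  ],
)

```text
t: 12.4
ee_pos: [0.5475, -0.1217, 0.0994]
orientation: [3.141, -0.0, 3.093]
contact_force: [0.2, -0.3, -1.3]
width: 0.0586
finger_force: 45.0
```

Call:
jog_arm(
  motion=[
    {"turn": [0,0,0],"dp": [0,0,0],"claw": 0.3},
    {"turn": [0,0,0],"dp": [0,0,0],"claw": 0.3},
  ],
)

```text
t: 12.65
ee_pos: [0.5472, -0.1208, 0.0994]
orientation: [3.141, -0.0, 3.094]
contact_force: [0.7, 1.0, -1.7]
width: 0.0582
finger_force: 45.0
```

```bash
python3 look.py 4; python3 -c "
from h import *
a=load('top4.npz')['image'][130:300,185:445,::-1];b=load('side4.npz')['image'][180:350,180:440,::-1]
cv2.imwrite('pics/c5.png',cv2.resize(np.vstack([a,b]),None,fx=1.75,fy=1.75))"
```

```text
12.75 [ 0.54721905 -0.12078238  0.09942235] [ 3.14145555e+00 -2.05549342e-04  3.09411501e+00] [ 0.10262135  0.53499095 -0.52641277] 0.058466198811095424
```

View pics/c5.png

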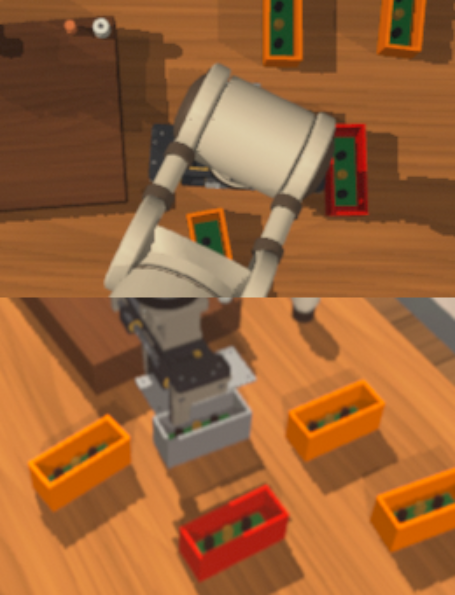

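The pictures show the plate above the grey enclosure, still about 11 mm short in x. I'll correct that and start lowering.

Call:
jog_arm(
  motion=[
    {"turn": [0,0,0],"dp": [-0.2,0,0.2],"claw": 0.3},
    {"turn": [0,0,0],"dp": [-0.18,0,0.4],"claw": 0.3},
    {"turn": [0,0,0],"dp": [0,0,0.5],"claw": 0.3},
    {"turn": [0,0,0],"dp": [0,0,0.4],"claw": 0.3},
    {"turn": [0,0,0],"dp": [0,0,0.25],"claw": 0.3},
    {"turn": [0,0,0],"dp": [0,0,0.1],"claw": 0.3},
    {"turn": [0,0,0],"dp": [0,0,0],"claw": 0.3},
    {"turn": [0,0,0],"dp": [0,0,0],"claw": 0.3},
  ],
)

```text
t: 13.75
ee_pos: [0.5592, -0.122, 0.0445]
orientation: [-3.141, 0.001, 3.094]
contact_force: [0.5, 0.3, -0.9]
width: 0.0584
finger_force: 45.0
```

```bash
python3 look.py 5; python3 -c "
from h import *
b=load('side5.npz')['image'][215:290,240:350,::-1]
cv2.imwrite('pics/c6.png',cv2.resize(b,None,fx=6,fy=6,interpolation=cv2.INTER_CUBIC))"
```

```text
13.85 [ 0.55908426 -0.1219215   0.04446547] [-3.14125222e+00  8.65394537e-04  3.09359266e+00] [-0.99544367 -0.29401487 -0.73299596] 0.058684445471211946
```

View pics/c6.png

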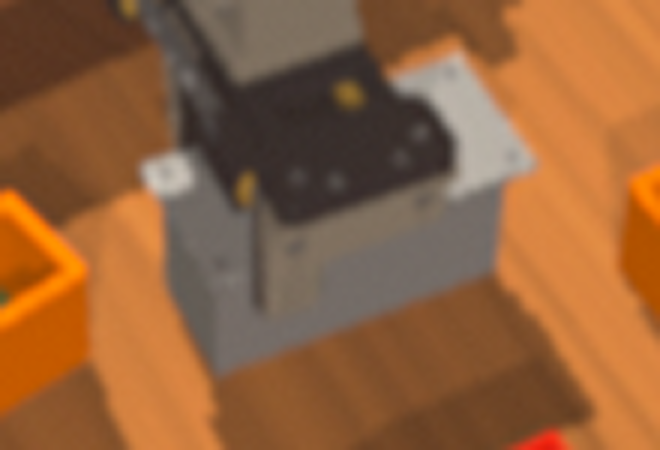

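The plate sits over the grey box, overhanging both ends: its far end is at crop (495,105) and its near corner at (165,172). I'll lower it the last 12 mm slowly.

Call:
jog_arm(
  motion=[
    {"turn": [0,0,0],"dp": [0,0,0.1],"claw": 0.3},
    {"turn": [0,0,0],"dp": [0,0,0.1],"claw": 0.3},
    {"turn": [0,0,0],"dp": [0,0,0.07],"claw": 0.3},
    {"turn": [0,0,0],"dp": [0,0,0.05],"claw": 0.3},
    {"turn": [0,0,0],"dp": [0,0,0],"claw": 0.3},
    {"turn": [0,0,0],"dp": [0,0,0],"claw": 0.3},
  ],
)

```text
t: 14.6
ee_pos: [0.5588, -0.1218, 0.0344]
orientation: [-3.142, 0.0, 3.094]
contact_force: [0.2, 0.2, -0.5]
width: 0.0583
finger_force: 45.0
```

Call:
jog_arm(
  motion=[
    {"turn": [0,0,0],"dp": [0,0,0.04],"claw": 0.3},
    {"turn": [0,0,0],"dp": [0,0,0.03],"claw": 0.3},
    {"turn": [0,0,0],"dp": [0,0,0],"claw": 0.3},
  ],
)

```text
t: 14.98
ee_pos: [0.5589, -0.1218, 0.0326]
orientation: [-3.141, 0.0, 3.094]
contact_force: [-0.2, -0.3, 3.4]
width: 0.0582
finger_force: 45.0
```

Rim contact at 3.4 N. Releasing and retreating straight up.

Call:
jog_arm(
  motion=[
    {"turn": [0,0,0],"dp": [0,0,0],"claw": 0.6},
    {"turn": [0,0,0],"dp": [0,0,0],"claw": 0.66},
    {"turn": [0,0,0],"dp": [0,0,0],"claw": 0.75},
    {"turn": [0,0,0],"dp": [0,0,0],"claw": 0.9},
    {"turn": [0,0,0],"dp": [0,0,0],"claw": 1},
    {"turn": [0,0,0],"dp": [0,0,0],"claw": 1},
    {"turn": [0,0,0],"dp": [0,0,0],"claw": 1},
  ],
  grip_force=5,
)

```text
t: 15.85
ee_pos: [0.5587, -0.1218, 0.0322]
orientation: [-3.142, -0.0, 3.094]
contact_force: [0.4, 0.1, 0.5]
width: 0.0921
finger_force: 0.0
```

Call:
jog_arm(
  motion=[
    {"turn": [0,0,0],"dp": [0,0,-0.2],"claw": 1},
    {"turn": [0,0,0],"dp": [0,0,-0.5],"claw": 1},
    {"turn": [0,0,0],"dp": [0,0,-1],"claw": 1},
    {"turn": [0,0,0],"dp": [0,0,-1],"claw": 1},
    {"turn": [0,0,0],"dp": [0.3,0,-1],"claw": 1},
    {"turn": [0,0,0],"dp": [1,0,-1],"claw": 1},
    {"turn": [0,0,0],"dp": [1,0,-0.5],"claw": 1},
    {"turn": [0,0,0],"dp": [1,0,0],"claw": 1},
  ],
)

```text
t: 16.85
ee_pos: [0.4602, -0.1176, 0.1912]
orientation: [-3.139, 0.005, 3.094]
contact_force: [0.0, 0.5, -0.3]
width: 0.0917
finger_force: 0.0
```

Call:
jog_arm(
  motion=[
    {"turn": [0,0,0],"dp": [1,0,0],"claw": 1},
    {"turn": [0,0,0],"dp": [1,0,0],"claw": 1},
    {"turn": [0,0,0],"dp": [1,0,0],"claw": 1},
    {"turn": [0,0,0],"dp": [0,0,0],"claw": 1},
  ],
)

```text
t: 17.35
ee_pos: [0.3694, -0.1128, 0.1892]
orientation: [-3.14, 0.002, 3.092]
contact_force: [0.1, -0.5, 0.0]
width: 0.0918
finger_force: 0.0
```

```bash
python3 look.py 6; python3 -c "
from h import *
t=load('top6.npz');s=load('side6.npz')
cv2.imwrite('pics/c7.png',cv2.resize(np.vstack([t['image'][130:300,185:445,::-1],s['image'][180:350,180:440,::-1]]),None,fx=1.75,fy=1.75))
m,c=gray(t,(285,160,345,245),120);print(rect(t,c,.053),np.median(depthpt(t,m)[:,2]))
m,c=gray(s,(255,215,340,262),130);print(rect(s,c,.053))"
```

```text
17.45 [ 0.37073528 -0.11305898  0.18926027] [-3.14047019e+00  2.21385261e-03  3.09325421e+00] [ 0.169762   -0.45188799  0.03986118] 0.09164038351161788
(array([ 597.1, -123.3]), array([ 60.5, 129. ]), -0.042) 0.05375616166874897
(array([ 593.4, -129.4]), array([ 71.7, 130.5]), -0.066)
```

View pics/c7.png

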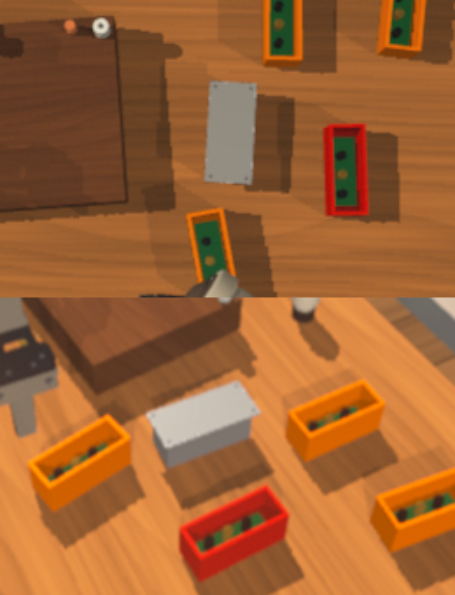

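The pictures show the cover flat on the enclosure, centred within about 2 mm and lined up: top crop (231,132), side crop (203,415). The gripper is clear, so I'm handing in.

```bash
python3 -c "
from workcell import env
print(env.finish_job())"
```

```text
the job is handed in; nothing more can be done
None
```

I handed in the job at about 17.5 s of the 48 s limit: the cover lies flat on the grey enclosure, measured within about 2 mm of centre and lined up lengthwise, and I saw no movement of the shorter plate; no verdict came back.

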